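# Seat the keyed drive sleeve in the drill's spindle pulley

### The arm

A 7-joint arm with a two-finger parallel gripper is mounted at the origin on the work surface. World frame = base frame: x ahead of the robot, y to its left, z up, the work surface at z = 0. Lengths are in m, angles in degrees, forces in N, time in s.
With the tool pointing down it reaches from about 0.425 to 0.95 m from the base axis. Payload 4.7 kg.
Tool frame: the origin (TCP) lies at the very end of the fingers, on their centre line; the grasp point (between the pads) lies 19 mm behind it; z points along the fingers, y is the line along which they close (so a half turn about z gives the same grasp; the last joint's range is limited). The gripper opens to 85 mm and grips with 20 to 120 N. Pads are 22 mm wide; open, the fingers measure 114 mm over their backs; the gripper's body (76 mm by 85 mm) begins 54 mm behind the grasp point. The pads swing forward as they close: fully open they stand 13 mm farther back than shut.
Start: joints at [-68.176, 26.849, -2.785, 87.806, 1.381, 65.374, -4.715], TCP at [0.269, 0.619, 0.231] pointing down, gripper open.
Joint ranges: [-148.3, 148.3], [-19.14, 114.17], [-79.39, 73.82], [5.75, 140.21], [-59.74, 239.74], [12.07, 113.84], [-152.46, 152.46]. Speed limits (degrees/s): [147.25, 147.25, 180, 180, 180, 180, 180].

### API

Orientations are given as a 3x3 rotation matrix whose columns are the frame's x, y, z axes.
In Python, from rig import robot, imaging gives the robot as it stands.
- The arm moves only by the tool send_rows, never from a script. Its argument "targets" is a list that holds one entry, the list of rows, each a list of 4 numbers: the shift along the tool's x, y, z each as a share of 0.1 m, from -1 to 1, then the turn about the tool's z as a share of 60 degrees, from -1 to 1. A call has exactly 8 rows; each row shifts and turns the commanded pose from where the row before left it, along the tool's axes as they then stand; what a row does not reach is not made up. A row lasts 1/12 s, in which the tool goes at most 41.7 mm and 7.16 degrees, less where a joint would pass 70% of its speed; a pose out of reach is approached as far as the arm can. A call with a number of a shift or a turn outside -1 to 1 is refused whole. A call with a gripper value outside its range is refused whole. "fingers" is the gripper's target within -1 to 1 (fully open at 1, half-way at 0, shut at -1), set as the call begins (left out, the last holds). The fingers move at their own pace and stop on an object; the grip force is fixed at half the most. Time passes only in rows, so rows that do not move let the fingers close, or fill a call up. It gives the time, the measured TCP pose, the force, the opening and the grip force at its end, in the units of the state.
- robot.observe(): the state, without advancing time (a new reading comes with each control period).
- imaging.camera(name): name is "scene" or "side" or "wrist"; returns a dict with "frame" (420x560x3 uint8, blue, green, red), "mtx" (3x3 intrinsics, pixels), "rvec" (rotation vector, rad) and "tvec" (3), from world to camera coordinates, as OpenCV has them. Camera axes: x right, y down, z forward; pixel columns grow to the right and rows downward; lengths in m; the calibration is good to about 2 mm. The wrist camera is an equidistant fisheye: a pixel r from the principal point sees the ray r / f radians off the axis. A picture is of the moment at which its call begins. There is no depth.
- robot.hand_in(): hands the job in; it is judged then, once.
The state is a dict: "time_s": time; "joint_pos": joint angles; "joint_velocities": joint speeds; "joint_efforts": joint torques, N m; "tool_pos": TCP position; "orientation": TCP orientation; "wrist_force": force on the tool from outside, world axes, zero at the start; "torque": the same for the moment, N m; "grip_width": finger opening in m; "gripper_force": force on a finger pad.
Only numpy, scipy, OpenCV 4.12 (cv2) and the standard library are available. Lean on these libraries where they do the work, as an engineer would, in place of code of your own. Each camera call takes 0.05 s, during which the arm holds its last target. There are 200 camera calls.

### The job

The belt housing of our bench drill is on the bench: swing its hinged cover up by the knob until it stands straight up, and leave it standing there by its stiff hinge. Then take the keyed steel drive sleeve out of the brown wooden block and push it down into the hub of the stepped pulley in the housing, turning it until its key slips into the hub's keyway, and keep pushing, against the spring inside, until its collar sits flush on the hub. Finish still gripping the sleeve and pressing it fully home, so that I can tighten the grub screw; do not let go, and leave the other things on the bench where they are.

Things in the scene. Friction and masses are not known exactly. Their poses are not given: they have to be found in the camera images.
- housing: green sheet-metal belt housing of a bench drill, fixed, on two battens: an open box 200 (its x) x 320 (its y) mm with 4 mm walls, inner floor 40 mm and rim 155 mm above the bench. Origin under its centre at bench height; x points to the hinge side (away from the robot, give or take its yaw)
- cover (a joint): angle of the housing's cover (rad): 0 shut, 1.571 straight up, 2.1 its far stop. Stiff hinge that stays at any angle; 2 to 5 N at the knob moves it. It starts shut or up to 0.4 open; upright, its outer face with the knob looks away from the robot
- cover_hinge (a point): middle of the hinge line, on the far top edge of the housing 155 mm above the bench. Its axes turn with the cover: y along the hinge line; the cover reaches 207 mm along -x; z is square out of its outer face (6 mm from the hinge line). Opening is a positive turn about y, lifting the edge near the robot
- cover_knob (a point): grip point of the cover's black round knob, 22 mm diameter, on the outer face near the free edge: from the hinge 172 mm along -x and 32 mm along z, 26 mm off the sheet. The thick part of the knob goes from 13 mm below to 11 mm above this point. Axes as cover_hinge; the knob's own axis is z
- sleeve: bare steel drive sleeve, about 0.34 kg, 83 mm long, hanging by its collar in a hole of the brown wooden block. Origin: centre of its lower end; z up along it. Shank 28 mm diameter, 0 to 45 mm, lowest 4 mm chamfered. Dark key 8 mm wide on the shank's +x side, 9 to 45 mm, out to 18 mm from the axis. Collar 52 mm diameter, 45 to 53 mm, rim notched above the key. Now 15 mm above the bench
- sleeve_grip (a point): grip point on the sleeve's axis, 75 mm above its lower end, in the boss above the collar (from 53 to 83 mm): the boss is 37 mm wide along x and has two flats 30 mm apart facing +y and -y, to grip it by. Axes as the sleeve's: x towards the key
- hub_mouth (a point): centre of the bore at the top of the hub (55 mm across) of the stepped aluminium pulley in the housing: 107 mm above the bench, 48 mm below the rim, 115 mm from the hinge line. Bore 29.4 mm diameter; x axis towards its keyway, 9.8 mm wide, out to 19.2 mm from the axis, open at the top; z up. The pulley can turn, with a drag of 0.18 Nm
- wave_spring (a joint): wave spring down in the hub's bore (m): 0 free, -0.004 with the sleeve home. The sleeve's lower end meets it 41 mm below the hub's mouth; it pushes up with 8 N there and 12 N with the sleeve home (lower end 45 mm below the mouth, collar flush on the hub). Let go, the sleeve rises 4 mm
- block: brown wooden block, fixed, 200 (x) x 75 (y) x 60 (z) mm, origin under its centre; two upright holes of 41 mm diameter at x = -50 and +50 mm, one with the sleeve, one with the chuck arbor
- arbor: drill chuck arbor, bystander: round steel part, a 24 mm shank and a 50 mm collar with a smooth round taper above it; stands in the other hole of the brown wooden block
- parts_bin: small red open bin of bolts, 170 x 110 x 60 mm, fixed to the bench; bystander
- sanding_block: sanding block 115 x 62 x 32 mm, bystander
- screwdriver: screwdriver 190 mm long, bystander
- chuck: drill chuck, steel, 50 mm diameter, 60 mm high, bystander
- motor_pulley: stepped motor pulley, 84 mm diameter, 42 mm high, bystander (widest step on top, no key slot)
- spanner: spanner 180 mm long, bystander
- grease_tin: tin 68 mm diameter, 55 mm high, bystander

How it is judged:
By the outcome, as a careful person would: the job done as asked, in the order asked, and still so for the second after the job is handed in, while the arm keeps its last pose, push and grip.
It also fails if it takes over 64 s, if anything falls off the work surface, if the arm or the gripper's body presses on something with over 40 N, if the wrist force passes 120 N, or if a joint passes its speed limit or range.

## Working session

There is one attempt and no reset: what is moved stays moved. The work goes in short steps, Python scripts to look and compute and a tool call to move; the robot and the scene stay as the last step left them, time stands still between calls to the robot, and variables do not carry over. Pictures are saved under pics/ and viewed, at most 10 in all, crops included, and the job is handed in when it is done.

Besides the shell and the picture viewer there is one more tool, called after ">>>" as name([rows], argument=value, ...), one row to a line, values as JSON. send_rows: Moves the arm, as the interface text tells. Shift numbers are shares of 0.1 m and turn numbers shares of 60 degrees, none past 1 either way. Its arguments: {"type":"object","properties":{"targets":{"type":"array"},"fingers":{"type":"number"}},"required":["targets"]}

```bash
ls; mkdir -p pics
cat > h.py <<'E'
import numpy as np, cv2
from rig import robot, imaging
def cam(n):
    c=imaging.camera(n); c={k:np.array(v) for k,v in c.items()}; c['n']=n
    c['R']=cv2.Rodrigues(c['rvec'].astype(float).reshape(3,1))[0]; c['t']=c['tvec'].astype(float).ravel(); c['o']=-c['R'].T@c['t']
    return c
def ray(c,u,v):
    K=c['mtx']; x=(u-K[0,2])/K[0,0]; y=(v-K[1,2])/K[1,1]
    if c['n']=='wrist':
        r=np.hypot(x,y); s=np.sin(r)/r if r>1e-9 else 1; d=np.array([x*s,y*s,np.cos(r)])
    else: d=np.array([x,y,1.])
    return c['R'].T@(d/np.linalg.norm(d))
def onz(c,u,v,z):
    d=ray(c,u,v); return c['o']+d*(z-c['o'][2])/d[2]
def proj(c,p):
    q=c['R']@np.asarray(p,float)+c['t']; K=c['mtx']
    if c['n']=='wrist':
        r=np.hypot(q[0],q[1]); th=np.arctan2(r,q[2]); s=th/max(r,1e-9); return np.array([K[0,0]*q[0]*s+K[0,2],K[1,1]*q[1]*s+K[1,2]])
    return np.array([K[0,0]*q[0]/q[2]+K[0,2],K[1,1]*q[1]/q[2]+K[1,2]])
def tri(L):
    A=np.zeros((3,3));b=np.zeros(3)
    for c,u,v in L:
        d=ray(c,u,v);P=np.eye(3)-np.outer(d,d);A+=P;b+=P@c['o']
    return np.linalg.solve(A,b)
E
python3 - <<'E'
from h import *
np.set_printoptions(precision=4,suppress=True)
a=cam('scene');b=cam('side');w=cam('wrist')
for c in (a,b,w):
    cv2.imwrite(f"pics/{c['n']}0.png",c['frame']); print(c['n'],c['o'],c['R'].ravel(),c['mtx'].ravel())
cv2.imwrite("pics/ab.png",np.vstack([np.hstack([a['frame'],b['frame']])])[:, :])
s=robot.observe();print(s)
E
```

```text
pics
scene [ 1.5485 -0.2331  0.7997] [ 0.2492  0.9683 -0.0185  0.5286 -0.152  -0.8352 -0.8115  0.1984 -0.5497] [494.7437   0.     288.4156   0.     494.7437 214.088    0.       0.
   1.    ]
side [ 0.1624 -0.7871  0.8934] [ 0.88   -0.4749 -0.0054 -0.3124 -0.5704 -0.7596  0.3577  0.6701 -0.6504] [446.2094   0.     278.2469   0.     446.2094 211.4695   0.       0.
   1.    ]
wrist [0.1931 0.6518 0.3739] [ 0.398   0.9174 -0.0022  0.8698 -0.3766  0.3188  0.2916 -0.1288 -0.9478] [325.1923   0.     272.4993   0.     325.1923 210.7067   0.       0.
   1.    ]
{'time_s': 0.15, 'joint_pos': array([-68.1783,  26.8877,  -2.7846,  87.8583,   1.381 ,  65.3739,
        -4.7153]), 'joint_velocities': array([ 0.0662, -0.206 , -0.06  , -0.204 ,  0.018 , -0.0723, -0.0473]), 'joint_efforts': array([  0.    , -51.0769,  -0.047 , -23.7979,   0.0107,   0.0054,
         0.    ]), 'tool_pos': array([0.2687, 0.6187, 0.2305]), 'orientation': array([[-0.9172,  0.3984, -0.0006],
       [ 0.3984,  0.9172, -0.0014],
       [-0.    , -0.0015, -1.    ]]), 'wrist_force': array([ 0.436 ,  0.6147, -0.0541]), 'torque': array([-0.0027,  0.0146, -0.0039]), 'gripper_force': 0.0, 'grip_width': 0.08553935709685492}
```

View pics/scene0.png

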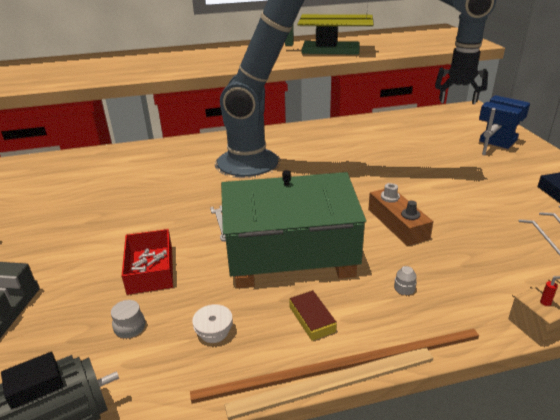

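View pics/side0.png

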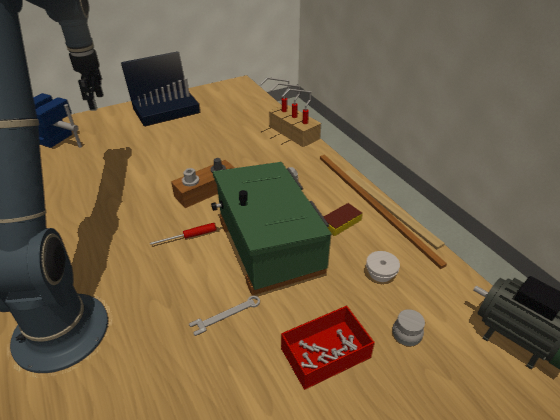

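The scene picture shows the green housing with its knob at (287,176), the sleeve at (391,190) and the arbor at (411,209). In the side picture the knob is at (243,198), the sleeve at (190,178) and the arbor at (217,163).

Run:
```python
from h import *
np.set_printoptions(precision=4,suppress=True)
a=cam('scene');b=cam('side')
for n,p,q in [('knob',(287,176),(243,198)),('hingeL',(228,229),(329,241)),('hingeR',(361,222),(287,164)),('freeL',(221,182),(246,247)),('freeR',(355,178),(215,168)),('slv',(391,187),(189,173)),('arb',(411,204),(217,160))]:
    print(n,tri([(a,*p),(b,*q)]))
for c in (a,b):
    f=cv2.resize(c['frame'],None,fx=1,fy=1)
crop1=cv2.resize(a['frame'][150:290,190:440],None,fx=3,fy=3,interpolation=cv2.INTER_CUBIC)
crop2=cv2.resize(b['frame'][140:300,160:340],None,fx=3.6,fy=3.6,interpolation=cv2.INTER_CUBIC)
cv2.imwrite('pics/c1.png',crop1);cv2.imwrite('pics/c2.png',crop2)
```

```text
knob [0.4931 0.0218 0.1971]
hingeL [ 0.6256 -0.1589  0.151 ]
hingeR [0.6876 0.1447 0.1616]
freeL [ 0.4333 -0.1322  0.1791]
freeR [0.4939 0.2074 0.1679]
slv [0.4492 0.3342 0.091 ]
arb [0.5495 0.3475 0.0955]
```

View pics/c1.png

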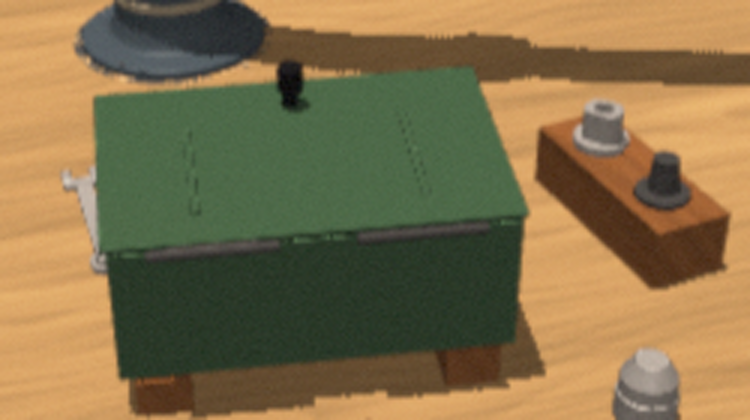

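View pics/c2.png

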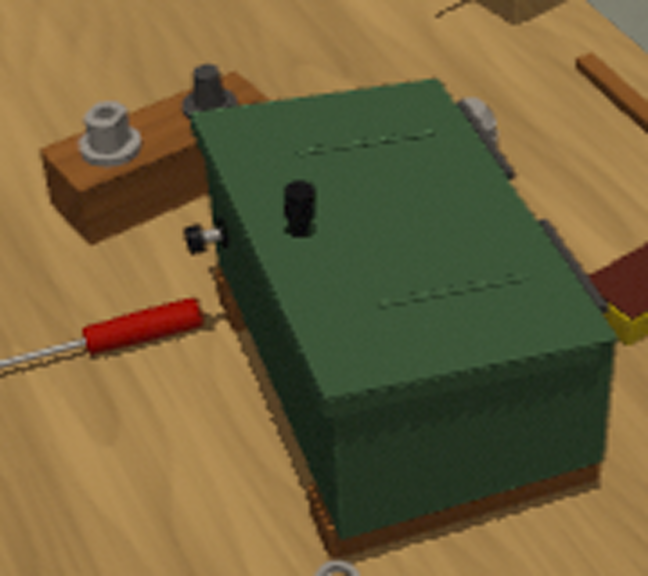

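The crops show the cover nearly shut, with its corners at c1 (95,97), (474,68), (527,213), (103,247) and c2 (331,400), (194,114), (437,80), (612,341). The sleeve's boss is round in the direction seen, with its flats still to be found.

Run:
```python
from h import *
np.set_printoptions(precision=4,suppress=True)
a=cam('scene');b=cam('side')
A=lambda x,y:(a,190+x/3,150+y/3)
B=lambda x,y:(b,160+x/3.6,140+y/3.6)
P={}
for n,p,q in [('knobtop',(290,66),(299,188)),('knobgrip',(290,78),(299,205)),('h-',(103,247),(612,341)),('h+',(527,213),(437,80)),('f-',(95,97),(331,400)),('f+',(474,68),(194,114)),('slvtop',(602,106),(106,112)),('arbtop',(666,157),(208,70))]:
    P[n]=tri([A(*p),B(*q)]);print(n,P[n], proj(a,P[n])-A(*p)[1:])
for k,m in [('h-','h+'),('f-','f+'),('h-','f-'),('h+','f+')]: 
    d=P[m]-P[k]; print(k,m,d,np.linalg.norm(d))
print(onz(a,190+602/3,150+106/3,.098),onz(b,160+106/3.6,140+112/3.6,.098))
print(robot.observe()['time_s'])
```

```text
knobtop [0.4957 0.022  0.2118] [-0.0606  0.0832]
knobgrip [0.4941 0.0215 0.1988] [-0.292   0.3943]
h- [ 0.6351 -0.1604  0.1575] [-0.7502  0.7292]
h+ [0.6795 0.161  0.1583] [-0.191   0.2602]
f- [ 0.4403 -0.137   0.1759] [-0.5419  0.6019]
f+ [0.4816 0.1894 0.1756] [-0.3237  0.49  ]
slvtop [0.4511 0.3318 0.0983] [-0.1259  0.1929]
arbtop [0.5514 0.3475 0.0995] [-0.1452  0.2167]
h- h+ [0.0444 0.3214 0.0008] 0.3244281369190806
f- f+ [ 0.0413  0.3264 -0.0003] 0.32903191898404954
h- f- [-0.1948  0.0234  0.0185] 0.19701791787673345
h+ f+ [-0.1978  0.0284  0.0174] 0.20062827938036315
[0.4497 0.3329 0.098 ] [0.4512 0.3312 0.098 ]
0.35
```

>>> send_rows([
  [[0, 0, -0.1, -0.088], [0, 0, -0.1, -0.088], [0, 0, -0.1, -0.088], [-0.19, -0.35, 0, 0], [-0.19, -0.35, 0, 0], [-0.19, -0.35, 0, 0], [-0.19, -0.35, 0, 0], [-0.19, -0.35, 0, 0]],
], fingers=0.2)

```text
time_s: 1.02
tool_pos: [0.3402, 0.4312, 0.2614]
orientation: [[-0.991, 0.133, 0.0], [0.133, 0.991, 0.0], [-0.0, 0.0, -1.0]]
wrist_force: [0.5, -0.0, 0.4]
grip_width: 0.0511
gripper_force: 0.0
```

>>> send_rows([
  [[-0.19, -0.35, 0, 0], [-0.19, -0.35, 0, 0], [-0.19, -0.35, 0, 0], [-0.19, -0.35, 0, 0], [-0.19, -0.35, 0, 0], [-0.19, -0.35, 0, 0], [-0.19, -0.35, 0, 0], [-0.19, -0.35, 0, 0]],
])

```text
time_s: 1.68
tool_pos: [0.4535, 0.1334, 0.2617]
orientation: [[-0.991, 0.133, 0.001], [0.133, 0.991, 0.001], [-0.001, 0.001, -1.0]]
wrist_force: [1.0, -0.1, -0.2]
grip_width: 0.0515
gripper_force: 0.0
```

>>> send_rows([
  [[-0.19, -0.35, 0, 0], [-0.19, -0.35, 0, 0], [-0.19, -0.35, 0, 0], [0, 0, 0, 0], [0, 0, 0, 0], [0, 0, 0, 0], [0, 0, 0, 0], [0, 0, 0, 0]],
])

```text
time_s: 2.35
tool_pos: [0.4954, 0.0253, 0.2612]
orientation: [[-0.992, 0.13, -0.0], [0.13, 0.992, 0.0], [0.0, 0.0, -1.0]]
wrist_force: [-0.7, 0.4, -0.0]
grip_width: 0.051
gripper_force: 0.0
```

Run:
```python
from h import *
np.set_printoptions(precision=4,suppress=True)
s=robot.observe();print(s['time_s'],s['tool_pos'],s['orientation'],s['grip_width'],s['joint_pos'])
w=cam('wrist');cv2.imwrite('pics/w1.png',w['frame'])
print(proj(w,[.494,.0215,.199]),proj(w,[.547,.015,.107]))
```

```text
2.35 [0.4954 0.0253 0.2612] [[-0.9915  0.13   -0.0002]
 [ 0.13    0.9915  0.0005]
 [ 0.0003  0.0004 -1.    ]] 0.050959826031876626 [-20.9734   8.2245  14.8371 110.1164  -2.4106  61.9597  77.3849]
[266.4808 228.0768] [268.8069 243.7247]
```

View pics/w1.png

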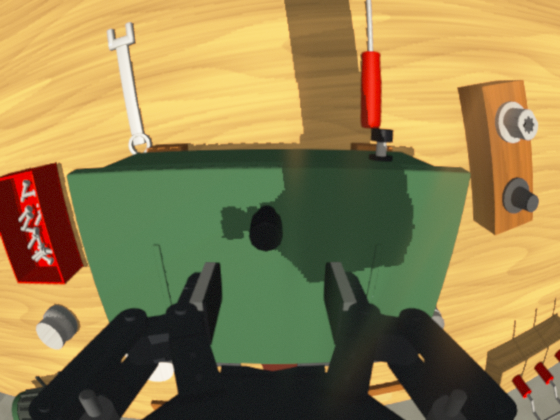

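The wrist view shows the knob at (266,228), where the estimate predicts it, and the sleeve at (520,122). I go down to the knob and close on it.

>>> send_rows([
  [[0.01, -0.04, 0.16, 0], [0, 0, 0.16, 0], [0, 0, 0.16, 0], [0, 0, 0.16, 0], [0, 0, 0.13, 0], [0, 0, 0, 0], [0, 0, 0, 0], [0, 0, 0, 0]],
])

```text
time_s: 3.07
tool_pos: [0.4948, 0.0204, 0.1851]
orientation: [[-0.991, 0.132, 0.001], [0.132, 0.991, 0.0], [-0.001, 0.0, -1.0]]
wrist_force: [-0.4, 0.9, 1.0]
grip_width: 0.0513
gripper_force: 0.0
```

>>> send_rows([
  [[0, 0, 0, 0], [0, 0, 0, 0], [0, 0, 0, 0], [0, 0, 0, 0], [0, 0, 0, 0], [0, 0, 0, 0], [0, 0, 0, 0], [0, 0, 0, 0]],
], fingers=-1)

```text
time_s: 3.73
tool_pos: [0.4946, 0.0207, 0.1845]
orientation: [[-0.991, 0.132, 0.001], [0.132, 0.991, 0.001], [-0.001, 0.001, -1.0]]
wrist_force: [-0.2, 4.2, 0.5]
grip_width: 0.0205
gripper_force: 58.6
```

Run:
```python
from h import *
np.set_printoptions(precision=3,suppress=True)
s=robot.observe();print(s['time_s'],s['tool_pos'],s['grip_width'],s['gripper_force'],s['wrist_force'],s['torque'])
th0=.08
p=lambda t:np.array([-.172*np.cos(t)+.032*np.sin(t),.172*np.sin(t)+.032*np.cos(t)])
t=np.linspace(th0,np.pi/2,25); P=np.array([p(x) for x in t])*10
d=np.diff(P,axis=0); print(np.c_[-d[:,0],0*d[:,0],-d[:,1]].round(3).tolist())
```

```text
3.7333 [0.495 0.021 0.184] 0.02049259354590793 58.55369746685028 [-0.157  4.179  0.479] [ 1.029 -0.198 -0.045]
[[-0.032, 0.0, -0.104], [-0.038, 0.0, -0.102], [-0.044, 0.0, -0.099], [-0.05, 0.0, -0.096], [-0.056, 0.0, -0.093], [-0.062, 0.0, -0.089], [-0.067, 0.0, -0.085], [-0.072, 0.0, -0.081], [-0.077, 0.0, -0.076], [-0.082, 0.0, -0.071], [-0.086, 0.0, -0.066], [-0.09, 0.0, -0.061], [-0.094, 0.0, -0.055], [-0.097, 0.0, -0.049], [-0.1, 0.0, -0.043], [-0.102, 0.0, -0.037], [-0.104, 0.0, -0.03], [-0.106, 0.0, -0.024], [-0.107, 0.0, -0.017], [-0.108, 0.0, -0.01], [-0.109, 0.0, -0.004], [-0.109, 0.0, 0.003], [-0.108, 0.0, 0.01], [-0.107, 0.0, 0.017]]
```

>>> send_rows([
  [[-0.032, 0, -0.104, 0], [-0.038, 0, -0.102, 0], [-0.044, 0, -0.099, 0], [-0.05, 0, -0.096, 0], [-0.056, 0, -0.093, 0], [-0.062, 0, -0.089, 0], [-0.067, 0, -0.085, 0], [-0.072, 0, -0.081, 0]],
])

```text
time_s: 4.4
tool_pos: [0.5347, 0.0156, 0.2568]
orientation: [[-0.991, 0.132, -0.005], [0.132, 0.991, 0.001], [0.005, 0.0, -1.0]]
wrist_force: [2.8, 5.7, -10.9]
grip_width: 0.0203
gripper_force: 58.9
```

>>> send_rows([
  [[-0.077, 0, -0.076, 0], [-0.082, 0, -0.071, 0], [-0.086, 0, -0.066, 0], [-0.09, 0, -0.061, 0], [-0.094, 0, -0.055, 0], [-0.097, 0, -0.049, 0], [-0.1, 0, -0.043, 0], [-0.102, 0, -0.037, 0]],
])

```text
time_s: 5.07
tool_pos: [0.6055, 0.0064, 0.3017]
orientation: [[-0.991, 0.131, -0.01], [0.131, 0.991, 0.002], [0.01, 0.001, -1.0]]
wrist_force: [-2.6, 4.5, -8.9]
grip_width: 0.0197
gripper_force: 58.8
```

>>> send_rows([
  [[-0.104, 0, -0.03, 0], [-0.106, 0, -0.024, 0], [-0.107, 0, -0.017, 0], [-0.108, 0, -0.01, 0], [-0.109, 0, -0.004, 0], [-0.109, 0, 0.003, 0], [-0.108, 0, 0.01, 0], [-0.107, 0, 0.017, 0]],
])

```text
time_s: 5.73
tool_pos: [0.6917, -0.0046, 0.3091]
orientation: [[-0.991, 0.131, -0.006], [0.131, 0.991, 0.003], [0.007, 0.002, -1.0]]
wrist_force: [-3.1, 5.5, 2.0]
grip_width: 0.0191
gripper_force: 58.4
```

Run:
```python
from h import *
np.set_printoptions(precision=4,suppress=True)
s=robot.observe();print(s['time_s'],s['tool_pos'],s['grip_width'],s['gripper_force'],s['wrist_force'],s['torque'])
b=cam('side');a=cam('scene')
cv2.imwrite('pics/o.png',cv2.resize(np.hstack([b['frame'][60:300,120:380],a['frame'][60:300,180:440]]),None,fx=1.5,fy=1.5,interpolation=cv2.INTER_CUBIC))
```

```text
5.7333 [ 0.6917 -0.0046  0.3091] 0.019136159163711437 58.43416929244995 [-3.1464  5.4654  2.0278] [1.2279 0.8461 0.1703]
```

View pics/o.png

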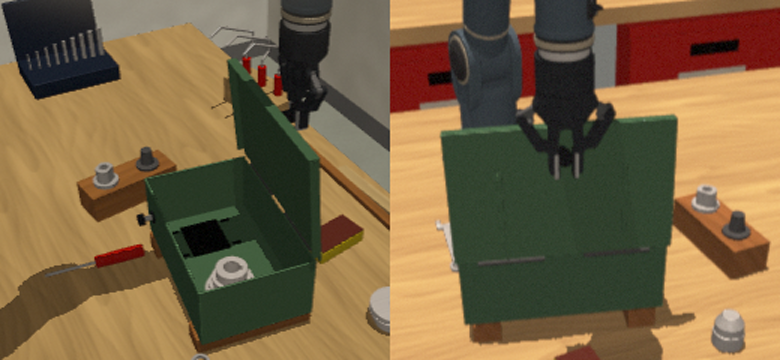

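The view shows the cover about upright with the knob still gripped, and the pulley at the housing's right end with its hub at side crop (233,264). I let it settle and measure the angle.

>>> send_rows([
  [[0, 0, 0, 0], [0, 0, 0, 0], [0, 0, 0, 0], [0, 0, 0, 0], [0, 0, 0, 0], [0, 0, 0, 0], [0, 0, 0, 0], [0, 0, 0, 0]],
])

```text
time_s: 6.5
tool_pos: [0.6927, -0.0048, 0.309]
orientation: [[-0.991, 0.131, -0.003], [0.131, 0.991, 0.002], [0.003, 0.002, -1.0]]
wrist_force: [1.1, 4.9, -1.4]
grip_width: 0.0189
gripper_force: 58.5
```

```bash
cat > cov.py <<'E'
from h import *
np.set_printoptions(precision=4,suppress=True)
s=robot.observe();print(s['time_s'],s['tool_pos'],s['wrist_force'])
a=cam('scene');b=cam('side')
# scene: boundary lines of green cover; report quad corners by approxPolyDP
Q={}
for c,roi in ((a,(60,330,190,400)),(b,(80,290,200,350))):
    f=c['frame'].astype(int);m=((f[...,1]>f[...,2]+12)&(f[...,1]>f[...,0]+5)).astype(np.uint8)
    y0,y1,x0,x1=roi; k=np.zeros_like(m);k[y0:y1,x0:x1]=m[y0:y1,x0:x1]
    k=cv2.morphologyEx(k,cv2.MORPH_CLOSE,np.ones((7,7)))
    C=max(cv2.findContours(k,0,2)[0],key=cv2.contourArea)
    print(c['n'],cv2.approxPolyDP(C,5,True)[:,0].tolist())
E
python3 cov.py
```

```text
6.5 [ 0.6927 -0.0048  0.309 ] [ 1.1267  4.9428 -1.4145]
scene [[369, 137], [328, 141], [309, 162], [308, 175], [285, 175], [284, 163], [275, 159], [284, 143], [275, 149], [265, 143], [216, 147], [231, 274], [359, 263]]
side [[276, 98], [279, 164], [217, 179], [222, 215], [254, 288], [326, 267], [332, 232], [332, 164]]
```

Run:
```python
from h import *
np.set_printoptions(precision=4,suppress=True)
a=cam('scene');b=cam('side')
for n,p,q in [('t-',(215.5,146.7),(332.8,162.3)),('t+',(371,137.3),(274.5,98.5)),('t+2',(371,137.3),(275.5,98.5)),('h-',(226.7,234.5),(330,234.7))]:
    x=tri([(a,*p),(b,*q)]);print(n,x,proj(a,x)-p,proj(b,x)-q)
# knob in scene
f=a['frame'][150:190,270:325].astype(int); 
# predicted knob at upright
for h in (.657,.661,.665): print(proj(a,[h+.0317,-.0042,.327]))
# hub rim at mouth height: rays in side
print(onz(b,275.3,234.7,.107))
```

```text
t- [ 0.6277 -0.1574  0.3655] [-0.3145  0.3921] [-0.2722 -0.4039]
t+ [0.6624 0.166  0.3599] [ 0.0675 -0.1182] [0.0438 0.101 ]
t+2 [0.6645 0.1648 0.3604] [-0.0608  0.1062] [-0.0392 -0.0906]
h- [ 0.6382 -0.156   0.1527] [-0.8008  0.7795] [-0.6772 -0.7896]
[296.3781 167.4911]
[296.8973 168.3861]
[297.4198 169.287 ]
[ 0.5449 -0.0534  0.107 ]
```

```bash
cat > lean.py <<'E'
from h import *
np.set_printoptions(precision=4,suppress=True)
b=cam('side');a=cam('scene')
def edge(c,rows,x0,x1,last):
    f=c['frame'].astype(int);m=(f[...,1]>f[...,2]+8)&(f[...,1]>f[...,0]+3)
    P=[]
    for r in rows:
        i=np.where(m[r,x0:x1])[0]
        if len(i): P.append(((i[-1]+.5 if last else i[0]-.5)+x0,r))
    P=np.array(P,float); k=np.polyfit(P[:,1],P[:,0],1)
    for _ in range(3):
        e=abs(np.polyval(k,P[:,1])-P[:,0]);q=P[e<1.2]; k=np.polyfit(q[:,1],q[:,0],1)
    print(c['n'],len(q),k,np.polyval(k,[rows[0],rows[-1]])); return k
def nrm(c,k,r0,r1):
    n=np.cross(ray(c,np.polyval(k,r0),r0),ray(c,np.polyval(k,r1),r1)); return n/np.linalg.norm(n)
ux=np.array([.991,-.132,0])
kb=edge(b,range(168,228),300,350,True)
ka=edge(a,range(152,215),195,260,False)
d=np.cross(nrm(b,kb,168,228),nrm(a,ka,152,215)); d/=d[2]
print('edge dir',d,'lean along hx',np.arctan(d@ux),'hy',d@np.array([.132,.991,0]))
# side only, assuming edge lies in the x-z plane of housing
n=nrm(b,kb,168,228); print('side-only lean',-n[2]/(n@ux))
E
python3 lean.py
```

```text
side 60 [  0.  332.5] [332.5 332.5]
scene 63 [  0.1032 198.749 ] [214.4291 220.8249]
edge dir [-0.0789  0.0139  1.    ] lean along hx -0.07984317908220033 hy 0.003355756700744205
side-only lean -0.08169328249036197
```

>>> send_rows([
  [[-0.05, 0, 0, 0], [-0.05, 0, 0, 0], [-0.04, 0, 0.01, 0], [0, 0, 0, 0], [0, 0, 0, 0], [0, 0, 0, 0], [0, 0, 0, 0], [0, 0, 0, 0]],
])

```text
time_s: 7.47
tool_pos: [0.7055, -0.0064, 0.3067]
orientation: [[-0.991, 0.131, -0.006], [0.131, 0.991, 0.002], [0.006, 0.002, -1.0]]
wrist_force: [-0.1, 4.8, -3.9]
grip_width: 0.0188
gripper_force: 58.6
```

```bash
python3 lean.py
```

```text
side 60 [ -0.0782 351.2644] [338.124  333.5093]
scene 63 [  0.112 196.958] [213.9807 220.9241]
edge dir [-0.0205  0.0016  1.    ] lean along hx -0.02052149774527812 hy -0.001167420054836144
side-only lean -0.019883716615534185
```

>>> send_rows([
  [[-0.03, 0, 0, 0], [0, 0, 0, 0], [0, 0, 0, 0], [0, 0, 0, 0], [0, 0, 0, 0], [0, 0, 0, 0], [0, 0, 0, 0], [0, 0, 0, 0]],
])

```text
time_s: 8.23
tool_pos: [0.7076, -0.0067, 0.3063]
orientation: [[-0.991, 0.131, -0.009], [0.131, 0.991, 0.003], [0.009, 0.002, -1.0]]
wrist_force: [-1.8, 5.9, -4.9]
grip_width: 0.0185
gripper_force: 58.9
```

>>> send_rows([
  [[0, 0, 0, 0], [0, 0, 0, 0], [0, 0, 0, 0], [0, 0, 0, 0], [0, 0, 0, 0], [0, 0, 0, 0], [0, 0, 0, 0], [0, 0, 0, 0]],
], fingers=0.2)

```text
time_s: 8.9
tool_pos: [0.71, -0.0092, 0.3096]
orientation: [[-0.991, 0.133, 0.0], [0.133, 0.991, -0.0], [-0.0, -0.0, -1.0]]
wrist_force: [-0.5, 0.2, 0.3]
grip_width: 0.0513
gripper_force: 0.0
```

```bash
python3 lean.py
```

```text
side 60 [ -0.0964 355.4645] [339.276  333.5907]
scene 63 [  0.1111 197.1249] [214.0089 220.8958]
edge dir [-0.0045  0.0011  1.    ] lean along hx -0.004618937318984724 hy 0.00047978596265076936
side-only lean -0.004896425841076366
```

>>> send_rows([
  [[0, 0, -0.2, 0], [0, 0, -0.4, 0], [0, 0, -0.4, 0], [0, 0, -0.4, 0], [0.25, 0.25, 0, 0], [0.25, 0.25, 0, 0], [0.25, 0.25, 0, 0], [0.25, 0.25, 0, 0]],
], fingers=0.6)

```text
time_s: 9.67
tool_pos: [0.6231, 0.1043, 0.4497]
orientation: [[-0.991, 0.133, 0.0], [0.133, 0.991, 0.0], [-0.0, 0.0, -1.0]]
wrist_force: [0.1, 0.4, 0.2]
grip_width: 0.0684
gripper_force: 0.0
```

>>> send_rows([
  [[0.25, 0.25, 0, 0], [0.25, 0.25, 0, 0], [0.25, 0.25, 0, 0], [0.25, 0.25, 0, 0], [0.25, 0.25, 0, 0], [0.25, 0.25, 0.1, 0], [0.25, 0.25, 0.1, 0], [0.25, 0.25, 0.1, 0]],
])

```text
time_s: 10.33
tool_pos: [0.4513, 0.3292, 0.4196]
orientation: [[-0.991, 0.133, 0.001], [0.133, 0.991, 0.001], [-0.001, 0.001, -1.0]]
wrist_force: [0.2, 0.4, -1.4]
grip_width: 0.0682
gripper_force: 0.0
```

>>> send_rows([
  [[0, 0, 0.35, 0], [0, 0, 0.35, 0], [0, 0, 0.35, 0], [0, 0, 0.35, 0], [0, 0, 0.35, 0], [0, 0, 0.35, 0], [0, 0, 0, 0], [0, 0, 0, 0]],
])

```text
time_s: 11.0
tool_pos: [0.452, 0.3276, 0.2087]
orientation: [[-0.991, 0.133, -0.002], [0.133, 0.991, -0.002], [0.002, -0.002, -1.0]]
wrist_force: [1.4, -0.6, 0.4]
grip_width: 0.0686
gripper_force: 0.0
```

Run:
```python
from h import *
np.set_printoptions(precision=4,suppress=True)
s=robot.observe();print(s['time_s'],s['tool_pos'],s['orientation'],s['joint_pos'])
w=cam('wrist')
p=proj(w,[.4505,.332,.098]);print(p)
# sleeve crop for view
x,y=p.astype(int); f=w['frame']; c=f[max(0,y-110):y+110,max(0,x-140):x+140]; print(max(0,x-140),max(0,y-110))
cv2.imwrite('pics/s1.png',cv2.resize(c,None,fx=2.7,fy=2.7,interpolation=cv2.INTER_CUBIC))
```

```text
11.0 [0.452  0.3276 0.2087] [[-0.9911  0.1329 -0.0024]
 [ 0.133   0.9911 -0.0022]
 [ 0.0021 -0.0025 -1.    ]] [-44.5412  17.2236   5.2926 105.6423  -1.8494  57.4035  43.877 ]
[277.7499 205.2664]
137 95
```

View pics/s1.png

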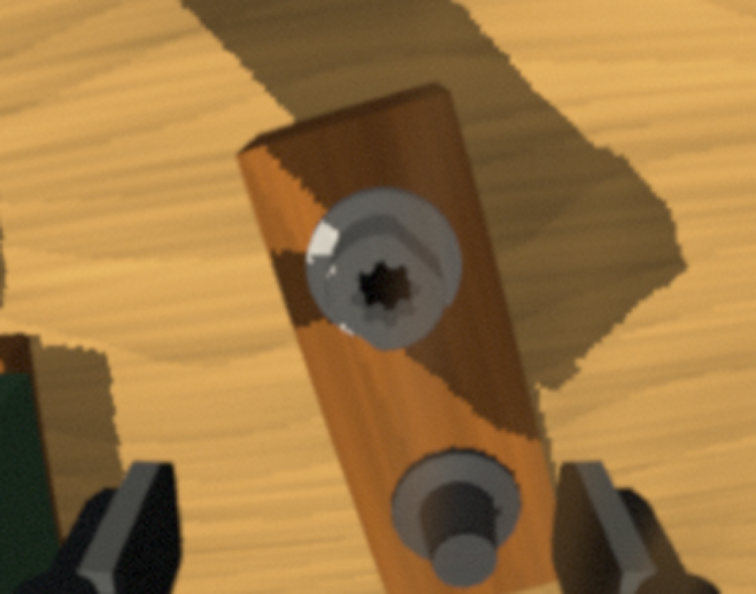

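The crop shows the sleeve's boss top centre at (385,287), that is wrist pixel (279.6,201.3), with the arbor below it. I go closer to read the flats and the notch.

>>> send_rows([
  [[0, 0, 0.15, 0], [0, 0, 0.2, 0], [0, 0, 0.15, 0], [0, 0, 0, 0], [0, 0, 0, 0], [0, 0, 0, 0], [0, 0, 0, 0], [0, 0, 0, 0]],
])

```text
time_s: 11.72
tool_pos: [0.4534, 0.3288, 0.1611]
orientation: [[-0.991, 0.133, 0.002], [0.133, 0.991, 0.002], [-0.002, 0.002, -1.0]]
wrist_force: [-0.3, 0.2, 0.4]
grip_width: 0.0683
gripper_force: 0.0
```

Run:
```python
from h import *
np.set_printoptions(precision=4,suppress=True)
s=robot.observe();print(s['time_s'],s['tool_pos'])
w=cam('wrist');a=cam('scene');b=cam('side')
for c in (w,a,b): np.savez(f"{c['n']}_s.npz",**c)
cl=cv2.createCLAHE(4,(2,2))
def crop(c,p,h,S,pw,ph):
    # top-down-scaled crop centred p
    x,y=p; M=np.array([[S,0,pw/2-S*x],[0,S,ph/2-S*y]],float)
    o=cv2.warpAffine(c['frame'],M,(pw,ph),flags=cv2.INTER_CUBIC)
    l=cv2.cvtColor(o,cv2.COLOR_BGR2LAB); l[...,0]=cl.apply(l[...,0]); return cv2.cvtColor(l,cv2.COLOR_LAB2BGR)
pw=proj(w,[.4505,.332,.08]);print('w',pw)
A=crop(w,pw,0,7,450,600)
hub=[.545,-.053,.107]
print(proj(b,[.4505,.332,.09]),proj(b,hub),proj(a,[.4505,.332,.09]))
B=crop(b,proj(b,hub),0,7,350,300)
C=crop(b,proj(b,[.4505,.332,.09]),0,9,350,300)
cv2.imwrite('pics/m1.png',np.hstack([A,np.vstack([B,C])]))
```

```text
11.7167 [0.4534 0.3288 0.1611]
w [275.9249 215.3765]
[189.5039 173.1614] [275.2478 234.5924] [390.2227 187.973 ]
```

View pics/m1.png

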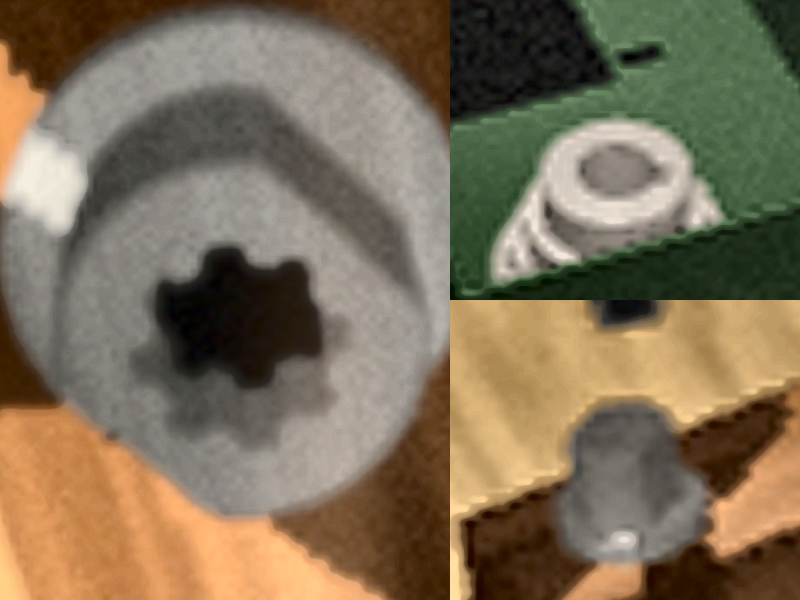

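The picture shows the boss's flats running along image direction (0.74,0.67) (upper-right flat (265,165)–(425,310)), with a dark nick in the collar at side panel (708,520) that may be the notch. The hub stands in the upper-right panel at (617,170).

Run:
```python
from h import *
np.set_printoptions(precision=4,suppress=True)
def ld(n):
    d=dict(np.load(n+'_s.npz'));d['n']=n;return d
w,a,b=ld('wrist'),ld('scene'),ld('side')
W=lambda x,y,z:onz(w,275.92+(x-225)/7,215.38+(y-300)/7,z)
B2=lambda x,y,z:onz(b,189.5+(x-625)/9,173.16+(y-450)/9,z)
B1=lambda x,y,z:onz(b,275.25+(x-625)/7,234.59+(y-150)/7,z)
f=[W(265,165,.098),W(425,310,.098),W(60,400,.098),W(200,510,.098)]
for p in f: print(p)
d=f[1]-f[0];e=f[3]-f[2];print('flat dirs deg',np.degrees(np.arctan2(d[1],d[0])),np.degrees(np.arctan2(e[1],e[0])))
n=np.array([-d[1],d[0],0]);n/=np.linalg.norm(n);print('sep',(f[2]-f[0])@n)
print('centre mid',sum(f)/4)
# collar circle in wrist: edge points
P=np.array([W(x,y,.068)[:2] for x,y in [(225,8),(120,40),(40,110),(5,250),(330,35),(25,330)]])
A=np.c_[2*P,np.ones(len(P))];s=np.linalg.lstsq(A,(P**2).sum(1),rcond=None)[0];print('collar c',s[:2],'r',np.sqrt(s[2]+s[:2]@s[:2]))
c=s[:2]
for q in [B2(708,520,.068)[:2],W(48,185,.068)[:2],W(437,350,.068)[:2],W(110,432,.068)[:2],B2(622,540,.068)[:2]]:
    v=q-c;print('feature r',np.linalg.norm(v),np.degrees(np.arctan2(v[1],v[0])))
# hub
r=[B1(x,y,.107) for x,y in [(617,120),(540,185),(693,170),(617,232)]];print('hub pts',np.array(r))
r=[B1(x,y,.107) for x,y in [(618,142),(582,175),(657,170),(618,198)]];print('bore',np.array(r))
cc=np.array([.4505,.332])
# intensity around collar, r=23
for rad in (22,24.5):
  row=[]
  for t in range(0,360,15):
    T=np.radians(t);p=[c[0]+rad/1e3*np.cos(T),c[1]+rad/1e3*np.sin(T),.068]
    row.append([t]+[int(cam_['frame'][int(round(q[1])),int(round(q[0]))].mean()) for cam_ in (w,b,a) for q in [proj(cam_,p)]])
  print(rad,row)
```

```text
[0.4312 0.3381 0.098 ]
[0.4478 0.3517 0.098 ]
[0.4523 0.3152 0.098 ]
[0.4659 0.3273 0.098 ]
flat dirs deg 39.38348077379449 41.544715530156196
sep -0.03102509890278622
centre mid [0.4493 0.3331 0.098 ]
collar c [0.4475 0.3332] r 0.025065090262627338
feature r 0.03213682601619488 -47.05372064719757
feature r 0.020720173335759574 -113.99382567321096
feature r 0.026648400610385065 52.29374899887513
feature r 0.02684729071730456 -37.86607347173751
feature r 0.021680925994251202 -111.63481623028902
hub pts [[ 0.55   -0.0374  0.107 ]
 [ 0.5095 -0.0544  0.107 ]
 [ 0.5617 -0.0741  0.107 ]
 [ 0.5227 -0.0889  0.107 ]]
bore [[ 0.5448 -0.048   0.107 ]
 [ 0.5252 -0.0571  0.107 ]
 [ 0.5502 -0.0678  0.107 ]
 [ 0.5311 -0.0738  0.107 ]]
22 [[0, 75, 74, 101], [15, 79, 69, 97], [30, 90, 69, 96], [45, 91, 68, 97], [60, 88, 75, 93], [75, 95, 82, 92], [90, 92, 83, 90], [105, 93, 77, 102], [120, 94, 77, 107], [135, 91, 76, 106], [150, 90, 72, 102], [165, 93, 68, 101], [180, 94, 79, 100], [195, 95, 75, 93], [210, 96, 79, 79], [225, 95, 80, 94], [240, 201, 105, 145], [255, 134, 135, 154], [270, 94, 78, 102], [285, 95, 78, 97], [300, 90, 78, 96], [315, 94, 79, 99], [330, 94, 78, 101], [345, 73, 73, 100]]
24.5 [[0, 75, 78, 101], [15, 92, 74, 97], [30, 93, 69, 98], [45, 91, 69, 96], [60, 93, 75, 93], [75, 92, 82, 92], [90, 93, 83, 90], [105, 89, 77, 98], [120, 86, 66, 103], [135, 87, 63, 104], [150, 81, 72, 102], [165, 80, 54, 101], [180, 79, 68, 100], [195, 74, 75, 74], [210, 86, 77, 71], [225, 83, 86, 82], [240, 191, 99, 125], [255, 100, 100, 133], [270, 89, 78, 96], [285, 91, 78, 97], [300, 85, 78, 95], [315, 93, 76, 97], [330, 93, 80, 101], [345, 93, 78, 99]]
```

```bash
cat > hub.py <<'E'
from h import *
np.set_printoptions(precision=4,suppress=True)
def scan(c,ctr,z=.107,R=(16.5,17.5)):
    g=cv2.cvtColor(c['frame'],cv2.COLOR_BGR2GRAY).astype(np.float32); out=[]
    for t in range(0,360,10):
        v=[]
        for r in R:
            q=proj(c,[ctr[0]+r/1e3*np.cos(np.radians(t)),ctr[1]+r/1e3*np.sin(np.radians(t)),z])
            v.append(cv2.getRectSubPix(g,(1,1),(float(q[0]),float(q[1])))[0,0])
        out.append(int(np.mean(v)))
    return out
E
python3 - <<'E'
from hub import *
b=dict(np.load('side_s.npz'));b['n']='side'
for c in [(.536,-.063),(.538,-.063),(.536,-.060),(.538,-.060)]: print(c,scan(b,c))
print('hub top r=23',scan(b,(.537,-.062),R=(23,)),'in bore',scan(b,(.537,-.062),R=(10,)))
E
```

```text
(0.536, -0.063) [162, 152, 146, 150, 141, 132, 131, 131, 142, 139, 147, 154, 148, 160, 164, 165, 167, 168, 169, 171, 170, 171, 172, 173, 174, 172, 172, 171, 171, 172, 172, 167, 132, 119, 119, 132]
(0.538, -0.063) [171, 169, 165, 169, 161, 154, 151, 146, 142, 142, 139, 143, 135, 132, 147, 152, 156, 159, 164, 166, 167, 169, 173, 174, 173, 172, 171, 171, 172, 173, 174, 158, 141, 138, 142, 157]
(0.536, -0.06) [155, 156, 166, 160, 164, 169, 170, 169, 166, 163, 167, 167, 169, 166, 168, 169, 168, 169, 168, 169, 170, 169, 167, 171, 174, 172, 167, 158, 161, 155, 155, 122, 106, 104, 121, 158]
(0.538, -0.06) [169, 168, 171, 169, 171, 172, 171, 170, 170, 165, 164, 165, 166, 163, 162, 164, 163, 163, 161, 163, 159, 160, 155, 161, 165, 163, 158, 159, 163, 165, 150, 123, 117, 127, 150, 171]
hub top r=23 [170, 170, 170, 170, 172, 172, 172, 171, 170, 169, 168, 169, 169, 169, 169, 168, 168, 169, 169, 169, 169, 170, 171, 173, 174, 171, 170, 170, 173, 173, 170, 169, 169, 168, 170, 170] in bore [100, 103, 104, 103, 101, 99, 103, 107, 109, 108, 106, 103, 102, 101, 100, 100, 100, 100, 102, 103, 105, 109, 110, 109, 110, 111, 112, 111, 105, 105, 104, 100, 97, 96, 97, 98]
```

The side view shows a dark dip at about −30°, which is the keyway, with the hub at about (0.537,−0.061). The collar outline steps at 52°, which puts the key at about +40°. I turn the tool to the flats and go down over the sleeve.

>>> send_rows([
  [[0, 0, 0, -0.113], [0, 0, 0, -0.113], [0, 0, 0, -0.113], [0, 0, 0, -0.113], [0, 0, 0, -0.113], [0, 0, 0, -0.113], [0, 0, 0, -0.113], [0, 0.057, 0, 0]],
])

```text
time_s: 12.53
tool_pos: [0.4497, 0.3316, 0.1596]
orientation: [[-0.768, -0.64, 0.0], [-0.64, 0.768, -0.0], [-0.0, -0.0, -1.0]]
wrist_force: [0.4, 0.2, -0.2]
grip_width: 0.0687
gripper_force: 0.0
```

>>> send_rows([
  [[0, 0, 0, 0], [0, 0, 0, 0], [0, 0, 0.16, 0], [0, 0, 0.16, 0], [0, 0, 0.16, 0], [0, 0, 0.16, 0], [0, 0, 0.15, 0], [0, 0, 0.1, 0]],
])

```text
time_s: 13.2
tool_pos: [0.4483, 0.3321, 0.0691]
orientation: [[-0.769, -0.639, -0.001], [-0.639, 0.769, -0.001], [0.002, -0.0, -1.0]]
wrist_force: [-0.8, -0.9, -0.1]
grip_width: 0.068
gripper_force: 0.0
```

Run:
```python
from h import *
np.set_printoptions(precision=4,suppress=True)
s=robot.observe();print(s['time_s'],s['tool_pos'],s['orientation'],s['joint_pos'],s['wrist_force'])
```

```text
13.2 [0.4483 0.3321 0.0691] [[-0.769  -0.6393 -0.0012]
 [-0.6393  0.769  -0.0013]
 [ 0.0017 -0.0002 -1.    ]] [-37.2791  27.4033  -4.6276 112.0422   3.2738  40.7764  85.8644] [-0.8263 -0.8553 -0.0979]
```

>>> send_rows([
  [[-0.01, 0, -0.03, 0], [0, 0, 0, 0], [0, 0, 0, 0], [0, 0, 0, 0], [0, 0, 0, 0], [0, 0, 0, 0], [0, 0, 0, 0], [0, 0, 0, 0]],
], fingers=-1)

```text
time_s: 13.87
tool_pos: [0.4505, 0.334, 0.0749]
orientation: [[-0.768, -0.64, 0.002], [-0.64, 0.768, 0.002], [-0.003, 0.0, -1.0]]
wrist_force: [-0.8, 0.0, 6.5]
grip_width: 0.029
gripper_force: 60.5
```

>>> send_rows([
  [[0, 0, 0, 0], [0, 0, -0.1, 0], [0, 0, -0.2, 0], [0, 0, -0.3, 0], [0, 0, -0.3, 0], [0, 0, -0.3, 0], [0, 0, -0.3, 0], [0, 0, 0, 0]],
])

```text
time_s: 14.53
tool_pos: [0.4521, 0.3351, 0.23]
orientation: [[-0.768, -0.64, 0.009], [-0.64, 0.768, 0.007], [-0.011, -0.0, -1.0]]
wrist_force: [0.5, -0.1, -1.6]
grip_width: 0.0291
gripper_force: 59.7
```

Run:
```python
from h import *
np.set_printoptions(precision=4,suppress=True)
s=robot.observe();print(s['time_s'],s['tool_pos'],s['orientation'],s['joint_pos'],s['wrist_force'],s['torque'])
for n in ('side','scene','wrist'):
    c=cam(n);np.savez(n+'_g.npz',**c)
    t=s['tool_pos'];p=proj(c,[t[0],t[1],t[2]-.03]);print(n,p)
a=dict(np.load('scene_g.npz'));b=dict(np.load('side_g.npz'));w=dict(np.load('wrist_g.npz'))
for c,n in ((a,'scene'),(b,'side'),(w,'wrist')): c['n']=n
def crop(c,S,pw,ph):
    x,y=proj(c,[t[0],t[1],t[2]-.03]);M=np.array([[S,0,pw/2-S*x],[0,S,ph/2-S*y]],float);return cv2.warpAffine(c['frame'],M,(pw,ph),flags=cv2.INTER_CUBIC)
cv2.imwrite('pics/g1.png',np.hstack([crop(a,6,266,500),crop(b,6,266,500),crop(w,3,266,500)]))
```

```text
14.5333 [0.4521 0.3351 0.23  ] [[-0.7682 -0.6402  0.0086]
 [-0.6401  0.7682  0.0071]
 [-0.0111 -0.     -0.9999]] [-36.701   16.3075  -5.1098 103.7413   1.691   59.385   87.3524] [ 0.494  -0.1109 -1.6001] [ 0.1016 -0.0664  0.0082]
side [184.593 141.847]
scene [395.3808 152.7916]
wrist [271.8268 258.2123]
```

View pics/g1.png

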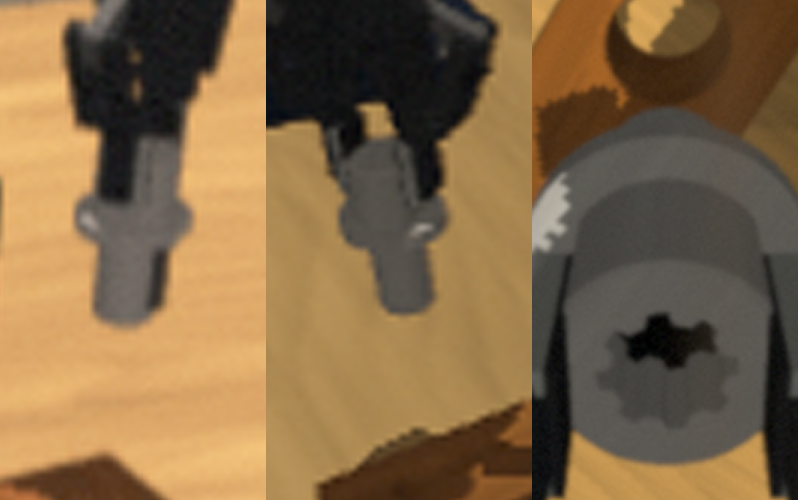

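The picture shows the sleeve held square, with its dark key on the right of the shank in the scene view at (155,280), which agrees with +40° and rules out 220°. I carry it to above the hub, turning by 71°.

>>> send_rows([
  [[0, 0, -0.1, 0.118], [0, 0, -0.1, 0.118], [0, 0, -0.1, 0.118], [0, 0, 0, 0.118], [0, 0, 0, 0.118], [0, 0, 0, 0.118], [0, 0, 0, 0.118], [0, 0, 0, 0.118]],
])

```text
time_s: 15.35
tool_pos: [0.4484, 0.3321, 0.2509]
orientation: [[-0.955, 0.295, -0.004], [0.295, 0.955, -0.004], [0.003, -0.005, -1.0]]
wrist_force: [0.1, 0.1, -3.3]
grip_width: 0.0286
gripper_force: 59.5
```

>>> send_rows([
  [[0, 0, 0, 0.118], [0, 0, 0, 0.118], [-0.25, -0.27, 0, 0], [-0.25, -0.27, 0, 0], [-0.25, -0.27, 0, 0], [-0.25, -0.27, 0, 0], [-0.25, -0.27, 0, 0], [-0.25, -0.27, 0, 0]],
])

```text
time_s: 16.02
tool_pos: [0.4934, 0.1149, 0.2513]
orientation: [[-0.857, 0.515, -0.004], [0.515, 0.857, -0.002], [0.003, -0.004, -1.0]]
wrist_force: [0.5, 1.0, -3.1]
grip_width: 0.0292
gripper_force: 59.9
```

>>> send_rows([
  [[-0.25, -0.27, 0, 0], [-0.25, -0.27, 0, 0], [-0.25, -0.27, 0, 0], [-0.25, -0.27, 0, 0], [-0.2, -0.2, 0, 0], [0, 0, 0, 0], [0, 0, 0, 0], [0, 0, 0, 0]],
])

```text
time_s: 16.68
tool_pos: [0.5307, -0.0535, 0.2517]
orientation: [[-0.858, 0.514, -0.004], [0.514, 0.858, 0.001], [0.004, -0.001, -1.0]]
wrist_force: [0.2, -0.4, -2.9]
grip_width: 0.0292
gripper_force: 60.0
```

Run:
```python
from hub import *
w=dict(np.load('wrist_g.npz'));w['n']='wrist'
t=np.array([.4521,.3351,.23]);Rt=np.array([[-.7682,-.6402,.0086],[-.6401,.7682,.0071],[-.0111,0,-1]])
p=onz(w,272.5,295.9,.253);print('boss top in tool frame',Rt.T@(p-t))
s=robot.observe();print(s['time_s'],s['tool_pos'],s['orientation'],s['joint_pos'],s['wrist_force'])
b=cam('side');w=cam('wrist');np.savez('side_h.npz',**b);np.savez('wrist_h.npz',**w)
print(proj(b,[.537,-.061,.107]),proj(b,s['tool_pos']-[0,0,.06]),proj(w,[.537,-.061,.107]),proj(w,s['tool_pos']-[0,0,.06]))
```

```text
boss top in tool frame [ 0.0089  0.0003 -0.0231]
16.6833 [ 0.5307 -0.0535  0.2517] [[-0.8576  0.5143 -0.0039]
 [ 0.5143  0.8576  0.0007]
 [ 0.0037 -0.0014 -1.    ]] [-15.6391  12.7402  20.1172 106.4589  -4.9584  61.8706  65.428 ] [ 0.2446 -0.4264 -2.8745]
[273.9484 237.5443] [269.8117 211.2676] [268.6699 205.9272] [271.737  230.7759]
```

Run:
```python
from hub import *
b=dict(np.load('side_h.npz'));b['n']='side';w=dict(np.load('wrist_g.npz'));w['n']='wrist'
t=np.array([.4521,.3351,.23]);Rt=np.array([[-.7682,-.6402,.0086],[-.6401,.7682,.0071],[-.0111,0,-1]])
for x in (0,.0015,.005,.009): print('w',x,proj(w,t+Rt@np.array([x,0,-.0231])))
tp=np.array([.5307,-.0535,.2517]);R=np.array([[-.8576,.5143,-.0039],[.5143,.8576,0],[.0037,-.0014,-1]])
for x in (0,.005,.009):
    print('side bottom ctr',x,proj(b,tp+R@np.array([x,0,.060])))
f=b['frame'].astype(int);sat=f.max(2)-f.min(2);v=f.max(2)
for r in range(186,250,3):
    m=(sat[r,240:310]<22); print(r,''.join('#' if (m[i] and v[r,240+i]>130) else '+' if (m[i] and v[r,240+i]>55) else '.' for i in range(70)))
```

```text
w 0 [271.6959 312.9221]
w 0.0015 [271.6937 310.152 ]
w 0.005 [271.6885 303.5554]
w 0.009 [271.6828 295.7854]
side bottom ctr 0 [269.7039 211.2944]
side bottom ctr 0.005 [267.6413 211.2361]
side bottom ctr 0.009 [265.9917 211.1894]
186 ++++.+++.++++++++++++++...........+++++.+.............................
189 ++++.+++++..+.++++++++++++......+++++++++.............................
192 ++.++++++++++++++.++++++++.......++++++++.............................
195 +.++++++++++++++++++++++++.......+++++++++............................
198 ++++.+++..++++.+++++##+++++++++++++####++.............................
201 +++++++++.++++.+.+...+++++++++++++++++................................
204 +++++...................+++++++++++..+................................
207 ........................+++++++++++..+................................
210 ........................++++++++++++..................................
213 ..........................++++++++....................................
216 ......................................................................
219 ......................................................................
222 ......................................+...............................
225 ......................................................................
228 ......................................................................
231 +............................+++++++++++..............................
234 .........................++++++++++++#...###..........................
237 ...+.+.................++++++++++++++++++#..#.......................+.
240 ......................++++++++++++++++#.....##........................
243 ...................++#.#++++++++#.........#++#..#............++++.++++
246 .................++.###+++++++++++++++++++++......+++.++++++++++++++.+
249 .................#.###+++++++++++.....+++++++.++++++++++++++++++++++.+
```

The side image puts the shank at columns 264–275, with the key pointing right out to 277. This agrees with no offset in the grip, and with the hub at about (0.537,−0.061). I correct the position and go down to just above the mouth.

>>> send_rows([
  [[-0.09, -0.03, 0, 0], [0, 0, 0.2, 0], [0, 0, 0.2, 0], [0, 0, 0.2, 0], [0, 0, 0.13, 0], [0, 0, 0.07, 0], [0, 0, 0, 0], [0, 0, 0, 0]],
])

```text
time_s: 17.45
tool_pos: [0.5385, -0.0615, 0.1737]
orientation: [[-0.858, 0.514, 0.0], [0.514, 0.858, -0.0], [-0.0, 0.0, -1.0]]
wrist_force: [-0.1, -0.7, -2.3]
grip_width: 0.0286
gripper_force: 60.0
```

```bash
cat > chk.py <<'E'
from hub import *
s=robot.observe();print(s['time_s'],s['tool_pos'],s['orientation'],s['wrist_force'],s['torque'])
b=cam('side');t=s['tool_pos']
print('bottom',proj(b,t-[0,0,.06]),'hub',proj(b,[.537,-.061,.107]))
f=b['frame'].astype(int);sat=f.max(2)-f.min(2);v=f.max(2)
for r in range(210,256,2):
    print(r,' '.join('%3d'%x if q<25 else ' --' for x,q in zip(v[r,256:294],sat[r,256:294])))
E
python3 chk.py
```

```text
17.45 [ 0.5385 -0.0615  0.1737] [[-0.8577  0.5141  0.0003]
 [ 0.5141  0.8577 -0.0001]
 [-0.0003  0.0001 -1.    ]] [-0.0751 -0.671  -2.2678] [-0.0238 -0.0183 -0.0469]
bottom [274.5455 235.5369] hub [273.9484 237.5443]
210   9   8   8  11   8   5   8   6   9  28  63  74  20  20  20  22  21  23  14  20  20  21  25  47  79  85  --  --  --  --  --  --  --  --  --  49  42  42
212  12   7  11   7   9   6  13  14   7   9  46  78  18  22  24  27  32  25  26  26  24  18  26  56  86  86  --  --  --  --  --  --  --  --  --  --  66  41
214  11  10  10  13  13   4   7   8  11  10  39  70  44  20  22  24  25  27  24  24  23  19  31  67  86  80  --  --  --  --  --  --  --  --  --  --  --  --
216   8   4   8  10  14   8  11   8  11  36  71  76  83  87  81  49  20  21  23  25  32  64  88  85  82  80  82  90  --  --  --  --  --  --  --  --  --  --
218  11   9   9  11  11  10  12  12  54  90  85  80  82  85  81  50  21  19  22  20  33  66  86  85  81  78  84  89  87  --  --  --  --  --  --  --  --  --
220   9   9   5   9   7   7  16  35  74  89  86  79  81  86  80  49  20  23  26  24  38  68  84  75  81
[... 2004 characters left out ...]
 108 108 112 121 118 115 113 103  72 103  --  --  --  76  56  55  57  59  58
248  55  75 119 158 183 170 124 171 184 179 148 111 101 103 104 105 105 106 109 102  86  --  --  --  --  70  54  60  58  58  58  57  57  58  57  58  58  56
250  93 163 173 144 183 176 134 106 118 162 176 103  99  87 100  --  --  --  67  55  60  58  59  59  57  59  57  57  60  58  60  58  59  58  58  57  58  59
252  92 162 180 169 145 147 131  --  --  --  --  64  54  57  57  58  58  58  57  58  57  58  58  59  55  58  58  57  59  58  56  58  58  59  59  58  59  58
254  --  --  --  --  59  56  57  58  60  59  56  57  59  58  59  57  58  57  57  56  59  59  59  59  58  58  58  60  58  58  57  58  60  57  57  59  58  58
```

>>> send_rows([
  [[0, 0, 0.02, 0], [0, 0, 0.02, 0], [0, 0, 0.02, 0], [0, 0, 0.02, 0], [0, 0, 0.02, 0], [0, 0, 0.02, 0], [0, 0, 0, 0], [0, 0, 0, 0]],
])

```text
time_s: 18.17
tool_pos: [0.5379, -0.0616, 0.1613]
orientation: [[-0.857, 0.515, -0.0], [0.515, 0.857, 0.0], [0.0, -0.0, -1.0]]
wrist_force: [0.1, 0.3, -2.8]
grip_width: 0.0295
gripper_force: 60.0
```

>>> send_rows([
  [[0, 0, 0.02, 0], [0, 0, 0.02, 0], [0, 0, 0.02, 0], [0, 0, 0.02, 0], [0, 0, 0, 0], [0, 0, 0, 0], [0, 0, 0, 0], [0, 0, 0, 0]],
])

```text
time_s: 18.83
tool_pos: [0.538, -0.0616, 0.1535]
orientation: [[-0.857, 0.515, -0.0], [0.515, 0.857, 0.0], [0.0, 0.0, -1.0]]
wrist_force: [-0.2, 1.0, -3.0]
grip_width: 0.0286
gripper_force: 60.0
```

>>> send_rows([
  [[0, 0, 0.03, 0], [0, 0, 0.03, 0], [0, 0, 0.03, 0], [0, 0, 0.03, 0], [0, 0, 0.03, 0], [0, 0, 0.03, 0], [0, 0, 0, 0], [0, 0, 0, 0]],
])

```text
time_s: 19.5
tool_pos: [0.5378, -0.0616, 0.1351]
orientation: [[-0.857, 0.515, -0.001], [0.515, 0.857, 0.0], [0.001, -0.0, -1.0]]
wrist_force: [-0.4, 1.0, -3.4]
grip_width: 0.0291
gripper_force: 59.9
```

Run:
```python
from h import *
np.set_printoptions(precision=4,suppress=True)
s=robot.observe();print(s['tool_pos'],s['wrist_force'],s['torque'])
b=cam('side');S=8;pts=proj(b,[.537,-.061,.14]);M=np.array([[S,0,300-S*pts[0]],[0,S,250-S*pts[1]]],float)
cv2.imwrite('pics/f1.png',cv2.warpAffine(b['frame'],M,(600,500),flags=cv2.INTER_CUBIC))
```

```text
[ 0.5378 -0.0616  0.1351] [-0.4492  1.0419 -3.4231] [0.3048 0.1062 0.0073]
```

>>> send_rows([
  [[0, 0, 0.03, 0], [0, 0, 0.03, 0], [0, 0, 0.03, 0], [0, 0, 0.02, 0], [0, 0, 0.02, 0], [0, 0, 0, 0], [0, 0, 0, 0], [0, 0, 0, 0]],
])

```text
time_s: 20.22
tool_pos: [0.5384, -0.0616, 0.1234]
orientation: [[-0.857, 0.515, 0.001], [0.515, 0.857, 0.001], [-0.0, 0.001, -1.0]]
wrist_force: [-2.4, 2.0, 5.8]
grip_width: 0.0291
gripper_force: 61.2
```

>>> send_rows([
  [[0, 0, 0.01, 0], [0, 0, 0.01, 0], [0, 0, 0.01, 0], [0, 0, 0, 0], [0, 0, 0, 0], [0, 0, 0, 0], [0, 0, 0, 0], [0, 0, 0, 0]],
])

```text
time_s: 20.88
tool_pos: [0.5384, -0.0616, 0.1219]
orientation: [[-0.857, 0.515, 0.001], [0.515, 0.857, 0.001], [0.0, 0.001, -1.0]]
wrist_force: [-6.1, 1.7, 16.3]
grip_width: 0.0287
gripper_force: 62.5
```

>>> send_rows([
  [[0, 0, 0.01, 0], [0, 0, 0.01, 0], [0, 0, 0.01, 0], [0, 0, 0, 0], [0, 0, 0, 0], [0, 0, 0, 0], [0, 0, 0, 0], [0, 0, 0, 0]],
])

```text
time_s: 21.55
tool_pos: [0.5385, -0.0616, 0.1217]
orientation: [[-0.857, 0.515, 0.001], [0.515, 0.857, 0.003], [0.0, 0.003, -1.0]]
wrist_force: [-14.0, 3.7, 38.0]
grip_width: 0.0286
gripper_force: 65.2
```

```bash
python3 - <<'E'
from h import *
np.set_printoptions(precision=4,suppress=True)
s=robot.observe();print(s['tool_pos'],s['wrist_force'],s['torque'])
b=cam('side');S=8;pts=proj(b,[.537,-.061,.12]);M=np.array([[S,0,200-S*pts[0]],[0,S,250-S*pts[1]]],float)
A=cv2.warpAffine(b['frame'],M,(400,500),flags=cv2.INTER_CUBIC)
w=cam('wrist');S=3;p=proj(w,[.537,-.061,.12]);M=np.array([[S,0,200-S*p[0]],[0,S,250-S*p[1]]],float)
cv2.imwrite('pics/f2.png',np.hstack([A,cv2.warpAffine(w['frame'],M,(400,500),flags=cv2.INTER_CUBIC)]))
E
python3 lean.py | tail -2
```

```text
[ 0.5385 -0.0616  0.1217] [-14.0064   3.6722  38.0248] [ 0.6249  3.1694 -0.0018]
edge dir [-0.0072  0.0011  1.    ] lean along hx -0.0072493191250346195 hy 0.0001900668892530913
side-only lean -0.00736162621604161
```

View pics/f2.png

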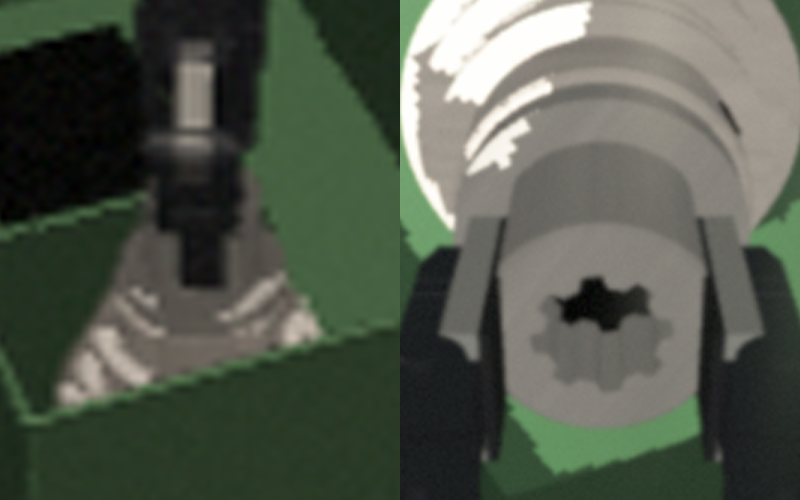

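The picture shows the collar seated on the hub with the boss held between the pads. The push meets a hard stop at TCP z = 0.1217, against 0.122 expected. I ease it slightly, let it settle and hand in.

>>> send_rows([
  [[0, 0, -0.01, 0], [0, 0, 0, 0], [0, 0, 0, 0], [0, 0, 0, 0], [0, 0, 0, 0], [0, 0, 0, 0], [0, 0, 0, 0], [0, 0, 0, 0]],
])

```text
time_s: 22.42
tool_pos: [0.5384, -0.0616, 0.1218]
orientation: [[-0.857, 0.515, 0.001], [0.515, 0.857, 0.002], [0.0, 0.002, -1.0]]
wrist_force: [-11.3, 3.3, 29.5]
grip_width: 0.0289
gripper_force: 64.2
```

Run:
```python
from rig import robot
s=robot.observe();print(s['time_s'],s['tool_pos'],s['wrist_force'],s['gripper_force'])
if s['tool_pos'][2]<.1222 and s['wrist_force'][2]>20: print(robot.hand_in())
```

```text
22.4167 [ 0.53844599 -0.06157841  0.12177296] [-11.2622301    3.28158801  29.4508132 ] 64.23519730567932
the job is handed in; nothing more can be done
None
```

I've handed the job in at 22.4 s: the cover stands within about 0.01 rad of straight up, and the sleeve is keyed into the hub with its collar at the hard stop, still gripped and pressed at about 30 N; the judge's verdict was not returned.

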